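Lock the ring board and hold the magnifier over it

TASK

Swing the keeper bar of the ring board fully shut, so that it clicks home over the three brass ring blanks. Then draw the magnifier out of its leaning rest, turn its lens level and hold it over the middle ring, about 10 cm above the rings. Finish while still holding it there, steady and clear of everything else, with the bar still shut, the rings on their posts and the other things on the bench left alone.

Things in the scene. Friction and masses are not known exactly. Their poses are not given: they have to be found in the camera images.
- keeper (a joint): steel keeper bar, 14 mm wide, 8 thick, underside 30 mm above the bench, swinging level on a vertical pivot at the board's far (+x) end. Rad: 0 = fully shut along the board over all three rings; grows as the knob end swings to the board's left (+y of fixture), to 1.35. Stays where left; from 0.12 to 0.06 rad it rides over a sprung ball (about 3 N at the knob), which then holds it at its stop, 0
- keeper_knob (a point): centre of the top of the round upright knob near the bar's free end: black, 14 mm diameter, 34 mm tall, its top 72 mm above the bench; 110 mm from the pivot
- keeper_hinge (a point): the bar's pivot axis (vertical), point at the bar's top face, 38 mm above the bench
- fixture: ring board, light wood 150 x 100 x 18 mm, fixed; origin at the centre of its underside, x along its length (pivot at x = +55 mm, shut knob at x = -55 mm), z up. Three 12 mm posts 10 mm high stand on its centre line; a steel stop 38 mm above the bench stands at x = -69, y = -11 mm
- fixture_mid (a point): foot of the middle ring post, on the board's top face, 18 mm above the bench
- magnifier: hand magnifier, 0.16 kg: round lens 66 mm across, 10 mm thick; origin at lens centre, z the lens's normal. Along -x: steel neck 10 x 10 mm (33 to 53 mm from the origin), then flat-sided dark wood handle (53 to 148 mm), 18 mm wide along y, 14 mm thick along z. It starts with the lens in the holder's pocket, handle leaning up 45 degrees towards -x of holder (the robot's side)
- handle (a point): point in the middle of the magnifier's handle, 100 mm from the lens centre, at its start 136 mm above the bench
- holder: wooden magnifier rest fixed to the bench, base 120 x 90 x 12 mm; origin on the bench below the seated lens centre, x away from the robot, z up. Its pocket, 72 mm wide with a 13 mm gap, leans 45 degrees: the lens slides out straight along the handle, up and towards -x; about 45 mm of travel frees it. The rest is 110 mm high at most
- pocket (a point): where the lens centre lies when seated, 65 mm above the bench
- ring0: brass ring blank, 24 mm outside and 17 mm inside diameter, 6 mm high, lying flat round the board's post nearest the pivot; origin at the centre of its underside
- ring1: brass ring blank, 24 mm outside and 17 mm inside diameter, 6 mm high, lying flat round the board's post in the middle; origin at the centre of its underside
- ring2: brass ring blank, 24 mm outside and 17 mm inside diameter, 6 mm high, lying flat round the board's post nearest the knob end; origin at the centre of its underside
- dish: small open steel bowl, 68 mm across, 22 mm high (not used; leave alone)
- brass_bar: square brass bar 120 x 10 x 10 mm lying on the bench (not used; leave alone)
- hammer: hammer about 240 mm long lying on the bench (not used; leave alone)
- pliers: pliers with red handles lying on the bench, about 170 mm long (not used; leave alone)
- jar: amber glass jar, 50 mm across, 55 mm high (not used; leave alone)
- brush: brush 180 mm long lying on the bench (not used; leave alone)
- padlock: small brass padlock lying flat (not used; leave alone)
Not all that is in view belongs to the job. What is shaped like the fixture but green or turquoise is not meant.

How it is judged:
By the outcome, as a careful person would: the job done as asked, in the order asked, and still so for the second after the job is handed in, while the arm keeps its last pose, push and grip.
It also fails if it takes over 53 s, if anything falls off the work surface, if the arm or the gripper's body presses on something with over 40 N, if the wrist force passes 120 N, or if a joint passes its speed limit or range.

ROBOT

A 6-joint arm with a two-finger parallel gripper is mounted at the origin on the work surface. World frame = base frame: x ahead of the robot, y to its left, z up, the work surface at z = 0. Lengths are in m, angles in degrees, forces in N, time in s.
With the tool pointing down it reaches from about 0.375 to 0.9 m from the base axis. Payload 3.1 kg.
Tool frame: the origin (TCP) lies at the very end of the fingers, on their centre line; the grasp point (between the pads) lies grip_point_offset behind it (grip_point_offset is the distance from the TCP to the grasp point, in m); z points along the fingers, y is the line along which they close (so a half turn about z gives the same grasp; the last joint's range is limited). The gripper opens to 87 mm and grips with 3 to 60 N. Pads are 19 mm wide; open, the fingers measure 117 mm over their backs; the gripper's body (75 mm by 190 mm) begins 51 mm behind the grasp point.
Start: joints at [-80.185, 30.224, 82.088, -0, 67.689, -10.227], TCP at [0.214, -0.587, 0.223] pointing down, gripper open.
Joint ranges: [-176.69, 176.69], [-43.24, 126.21], [12.49, 139.97], [-82, 262], [0, 151.66], [-163.58, 163.58]. Speed limits (degrees/s): [159.86, 159.86, 180, 180, 180, 180].

INTERFACE

Orientations are given as a 3x3 rotation matrix whose columns are the frame's x, y, z axes.
In Python, from rig import * gives the robot as it stands.
- The arm moves only by the tool move_arm, never from a script. Its argument "increments" is a list of rows, each a list of 3 entries, a list of its own where there are three numbers: the shift along the tool's x, y, z in units of 30 mm (1.0 is 30 mm), then the turn, a rotation vector about the tool's x, y, z in units of 120 degrees (1.0 is 120 degrees), then the closure, from 0 (fully open) to 1 (shut). A call has 1 to 20 rows; each row shifts and turns the commanded pose from where the row before left it, along the tool's axes as they then stand; what a row does not reach is not made up. A row lasts 1/12 s, in which the tool goes at most 41.7 mm and 7.16 degrees, less where a joint would pass 70% of its speed; a pose out of reach is approached as far as the arm can. A call with a number of a shift or a turn outside -1 to 1 is refused whole. A call with a gripper value outside its range is refused whole. The fingers move at their own pace and stop on an object; the grip force is fixed at half the most. Time passes only in rows, so rows that do not move let the fingers close. It gives the time, the measured TCP pose, the force, the opening and the grip force at its end, in the units of the state.
- read_state(): the state, without advancing time (a new reading comes with each control period).
- capture(name): name is "side" or "top"; returns a dict with "img" (480x640x3 uint8, red, green, blue), "mtx" (3x3 intrinsics, pixels), "eye" and "rotation" of the camera in the world. Camera axes: x right, y down, z forward; pixel columns grow to the right and rows downward; lengths in m; the calibration is good to about 2 mm. A picture is of the moment at which its call begins. There is no depth.
- hand_in(): hands the job in; it is judged then, once.
Trained networks look in a picture, given as the dict that the camera call returned (one of the last four; its "shot" number tells which), for a name from the list of things; names that differ only in an ending like _2 or _b are one class to them, and where a whole thing is asked for, a point or a joint stands for the part that bears it (a point fixed in the world has none). Each returns a list of dicts, best first, with "confidence" (0 to 1); they miss things now and then, are a little off and sometimes report something else, mostly with a low value. They report only what shows in the picture. A call takes as long as a camera call. They do not tell look-alikes from the thing itself.
- search_frame(picture, label): "extent" ([left, top, right, bottom] as shares, 0 to 1, of the picture: columns of its width, rows of its height, round what is visible of it).
- pinpoint(picture, label): "xy" ([column, row] as shares, 0 to 1, of the picture: columns of its width, rows of its height: a listed point, or the origin of a listed thing).
The state is a dict: "time_s": time; "joint_positions": joint angles; "qvel": joint speeds; "tau": joint torques, N m; "position": TCP position; "tcp_rot": TCP orientation; "force": force on the tool from outside, world axes, zero at the start; "moment": the same for the moment, N m; "opening": opening from 0.0 (shut) to 1.0 (fully open); "grasp_force": force on a finger pad.
Only numpy, scipy, OpenCV 4.12 (cv2) and the standard library are available. Lean on these libraries where they do the work, as an engineer would, in place of code of your own. Each camera call takes 0.05 s, during which the arm holds its last target. There are 200 camera calls.

## Working session

There is one attempt and no reset: what is moved stays moved. The work goes in short steps, Python scripts to look and compute and a tool call to move; the robot and the scene stay as the last step left them, time stands still between calls to the robot, and variables do not carry over. Pictures are saved under pics/ and viewed, at most 10 in all, crops included, and the job is handed in when it is done.

Besides the shell and the picture viewer there is one more tool, called as name([rows], argument=value, ...), one row to a line, values as JSON. move_arm: Moves the arm, as the interface text tells. Its arguments: {"type":"object","properties":{"increments":{"type":"array"}},"required":["increments"]}

```bash
mkdir -p pics; ls; cat > h.py <<'E'
from rig import *
import numpy as np, cv2
def look(cam,names,box=False):
    p=capture(cam); out={}
    for n in names:
        r=pinpoint(p,n)[:3]
        out[n]=[(np.round(np.array(d["xy"])*[640,480],1).tolist(),round(d["confidence"],2)) for d in r]
    return p,out
def ray(p,px):
    d=np.array(p["rotation"])@np.linalg.inv(p["mtx"])@np.array([px[0],px[1],1.]); return np.array(p["eye"]),d
def atz(p,px,z):
    e,d=ray(p,px); return e+d*(z-e[2])/d[2]
def proj(p,X):
    c=np.array(p["rotation"]).T@(np.array(X)-np.array(p["eye"])); q=np.array(p["mtx"])@c; return q[:2]/q[2]
def tri(p,a,q,b):
    e1,d1=ray(p,a);e2,d2=ray(q,b);t=np.linalg.lstsq(np.stack([d1,-d2],1),e2-e1,rcond=None)[0]
    x,y=e1+d1*t[0],e2+d2*t[1];return (x+y)/2,np.linalg.norm(x-y)
def save(p,n): cv2.imwrite("pics/"+n+".png",p["img"][:,:,::-1])
E
python3 - <<'E'
from h import *
N=["keeper_knob","keeper_hinge","fixture","fixture_mid","magnifier","handle","holder","pocket","ring0"]
for c in("top","side"):
    p,o=look(c,N); save(p,c+"0"); print(c,p["eye"],p["shot"])
    for n in N: print(n,o[n])
E
```

```text
pics
top [0.50084816 0.00540572 1.53086601] 1
keeper_knob [([252.9, 243.1], 0.77), ([235.7, 338.8], 0.68), ([433.4, 214.0], 0.66)]
keeper_hinge [([430.2, 179.5], 0.63), ([282.0, 219.7], 0.59), ([382.1, 319.0], 0.47)]
fixture [([246.1, 320.8], 0.88), ([371.9, 332.9], 0.78), ([428.0, 203.4], 0.78)]
fixture_mid [([279.8, 243.5], 0.91), ([429.4, 200.2], 0.75), ([245.7, 323.5], 0.74)]
magnifier [([382.4, 250.0], 0.81)]
handle [([388.5, 275.2], 0.91), ([280.0, 222.8], 0.38)]
holder [([380.3, 250.9], 0.93)]
pocket [([380.2, 248.9], 0.74)]
ring0 [([279.0, 252.0], 0.59), ([280.7, 232.4], 0.51), ([281.8, 244.9], 0.43)]
side [0.25040087 0.77085493 1.00387731] 2
keeper_knob [([262.0, 308.0], 0.93), ([326.9, 149.7], 0.85), ([387.2, 375.0], 0.7)]
keeper_hinge [([347.1, 348.2], 0.95), ([256.7, 276.4], 0.83), ([416.0, 225.9], 0.74)]
fixture [([309.0, 163.3], 0.95), ([427.8, 252.6], 0.94), ([360.5, 376.4], 0.66)]
fixture_mid [([275.9, 300.4], 0.93), ([429.3, 248.3], 0.93), ([305.3, 162.0], 0.89)]
magnifier [([335.9, 197.8], 0.65), ([196.9, 287.2], 0.22)]
handle [([366.9, 180.4], 0.84), ([264.8, 248.4], 0.55)]
holder [([333.3, 218.7], 0.92)]
pocket [([277.0, 299.9], 0.39)]
ring0 [([273.6, 301.0], 0.54), ([264.5, 290.0], 0.49), ([286.1, 305.8], 0.43)]
```

View pics/top0.png

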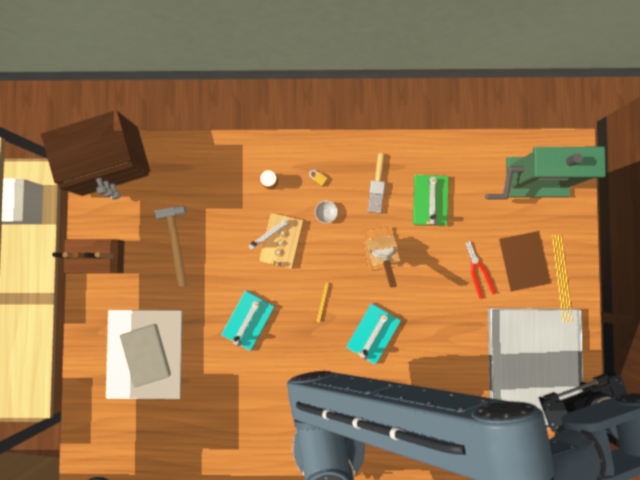

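View pics/side0.png

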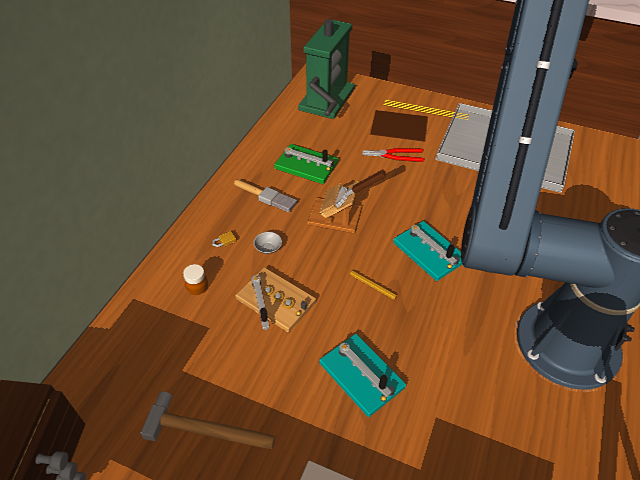

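Top: the wooden board is at (280,243), its hinge about (282,220), and its open knob about (253,243). The look-alikes are green (431,200) and turquoise (247,322) and (373,332). The magnifier stands in its rest at (382,250), with the handle at (388,275). I choose the light wood board and check it in a close crop.

```bash
python3 - <<'E'
from h import *
t=capture("top"); s=capture("side")
P={"knob":((252.9,243.1),(262,308)),"hinge":((282,219.7),(256.7,276.4)),"mid":((279.8,243.5),(275.9,300.4)),"handle":((388.5,275.2),(366.9,180.4)),"lens":((382.4,250),(335.9,197.8)),"holder":((380.3,250.9),(333.3,218.7))}
Z=dict(knob=.072,hinge=.038,mid=.018,handle=.136,lens=.065,holder=0)
for n,(a,b) in P.items():
    x,e=tri(t,a,s,b); print(n,x.round(4),round(e,4),"top@z",atz(t,a,Z[n]).round(4),"side@z",atz(s,b,Z[n]).round(4))
a=cv2.resize(t["img"][200:300,230:410],None,fx=4,fy=4,interpolation=2)
b=cv2.resize(s["img"][160:340,220:420],None,fx=4,fy=4,interpolation=2)[:,:]
cv2.imwrite("pics/ct.png",a[:,:,::-1]); cv2.imwrite("pics/cs.png",cv2.resize(b,(640,576))[:,:,::-1])
E
```

```text
knob [0.5982 0.217  0.0754] 0.0042 top@z [0.5965 0.2167 0.072 ] side@z [0.6015 0.2157 0.072 ]
hinge [0.6624 0.1335 0.0501] 0.0087 top@z [0.6678 0.1363 0.038 ] side@z [0.6634 0.1241 0.038 ]
mid [0.6029 0.1464 0.0086] 0.0073 top@z [0.5989 0.1442 0.018 ] side@z [0.603  0.1535 0.018 ]
handle [ 0.5095 -0.1614  0.141 ] 0.0092 top@z [ 0.5051 -0.1634  0.136 ] side@z [ 0.5153 -0.1652  0.136 ]
lens [ 0.5814 -0.1537  0.0648] 0.0085 top@z [ 0.5774 -0.155   0.065 ] side@z [ 0.5854 -0.1521  0.065 ]
holder [ 0.5844 -0.155  -0.0113] 0.0122 top@z [ 0.5781 -0.1559  0.    ] side@z [ 0.5865 -0.1428  0.    ]
```

View pics/ct.png

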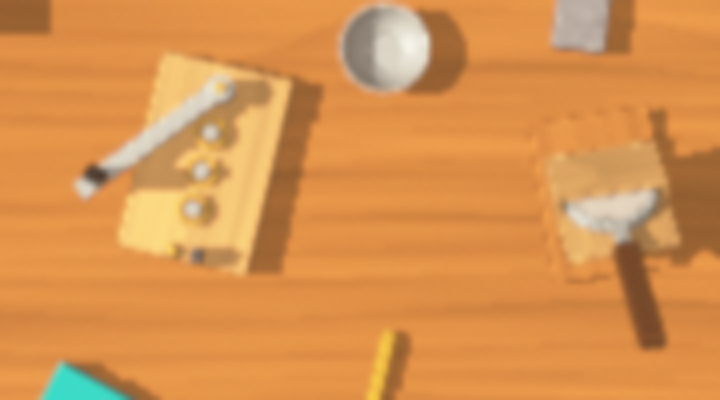

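View pics/cs.png

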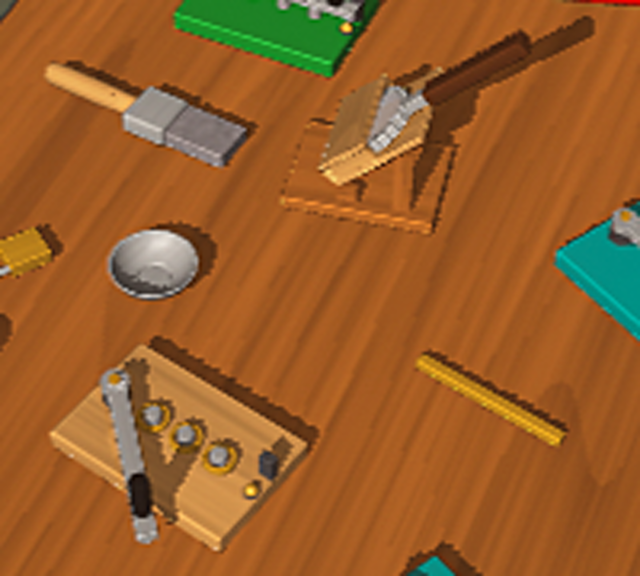

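The crops confirm the choice: the wooden board has three brass rings, and the bar stands open with its black knob at top pixel (254,243). The magnifier handle runs from (385,259) to (393,286).

```bash
python3 - <<'E'
from h import *
t=capture("top"); s=capture("side")
f=lambda u,v:(230+u/4,200+v/4); g=lambda u,v:(220+u/3.2,160+v/3.2)
for n,a,b,z in [("hinge",f(222,90),g(115,378),.038),("knob",f(95,174),g(140,478),.072),("r0",f(210,132),g(153,412),.028),("r1",f(201,171),g(186,433),.028),("r2",f(193,209),g(219,456),.028),("hend",f(652,345),g(524,46),.1696),("hstart",f(624,248),g(428,97),.1025)]:
    A=atz(t,a,z);B=atz(s,b,z); x,e=tri(t,a,s,b); print(n,A.round(4),B.round(4),x.round(4))
st=read_state(); print(np.round(st["tcp_rot"],3).tolist(),st["position"],st["opening"],grip_point_offset if 'grip_point_offset' in globals() else None)
import rig; print([k for k in dir(rig) if k[0]!='_'][:40], st.keys())
E
```

```text
hinge [0.6596 0.1259 0.038 ] [0.6627 0.1291 0.038 ] [0.6617 0.1269 0.0357]
knob [0.5954 0.2142 0.072 ] [0.5967 0.2173 0.072 ] [0.5967 0.2151 0.069 ]
r0 [0.6294 0.1354 0.028 ] [0.6295 0.1385 0.028 ] [0.6303 0.136  0.0244]
r1 [0.6005 0.1419 0.028 ] [0.6009 0.1456 0.028 ] [0.6016 0.1427 0.0238]
r2 [0.5724 0.1477 0.028 ] [0.5722 0.154  0.028 ] [0.5738 0.1488 0.0203]
hend [ 0.4758 -0.1711  0.1696] [ 0.4768 -0.1632  0.1696] [ 0.4772 -0.1715  0.1627]
hstart [ 0.542  -0.1608  0.1025] [ 0.5425 -0.1559  0.1025] [ 0.543  -0.161   0.0979]
[[0.939, 0.343, 0.0], [0.343, -0.939, 0.0], [0.0, -0.0, -1.0]] [ 0.21423559 -0.58711124  0.2225249 ] 0.998028054242696 0.0187
['PlanningError', 'capture', 'grip_point_offset', 'hand_in', 'pinpoint', 'read_state', 'search_frame'] dict_keys(['time_s', 'joint_positions', 'qvel', 'tau', 'position', 'tcp_rot', 'force', 'moment', 'grasp_force', 'opening'])
```

move_arm([
  [[0.96, -0.94, 0], [0, 0, 0], 0],
  [[0.96, -0.94, 0], [0, 0, 0], 0],
  [[0.96, -0.94, 0], [0, 0, 0], 0],
  [[0.96, -0.94, 0], [0, 0, 0], 0],
  [[0.96, -0.94, 0], [0, 0, 0], 0],
  [[0.96, -0.94, 0], [0, 0, 0], 0],
  [[0.96, -0.94, 0], [0, 0, 0], 0],
  [[0.96, -0.94, 0], [0, 0, 0], 0],
  [[0.96, -0.94, 0], [0, 0, 0], 0],
  [[0.96, -0.94, 0], [0, 0, 0], 0],
  [[0.96, -0.94, 0], [0, 0, 0], 0],
  [[0.96, -0.94, 0], [0, 0, 0], 0],
  [[0.96, -0.94, 0], [0, 0, 0], 0],
  [[0.96, -0.94, 0], [0, 0, 0], 0],
  [[0.96, -0.94, 0], [0, 0, 0], 0],
  [[0.96, -0.94, 0], [0, 0, 0], 0],
  [[0.96, -0.94, 0], [0, 0, 0], 0],
  [[0.96, -0.94, 0], [0, 0, 0], 0],
  [[0.96, -0.94, 0], [0, 0, 0], 0],
  [[0.96, -0.94, 0], [0, 0, 0], 0],
])

```text
time_s: 2.87
position: [0.5626, 0.1423, 0.2227]
tcp_rot: [[0.939, 0.343, 0.0], [0.343, -0.939, -0.0], [0.0, 0.0, -1.0]]
force: [0.7, -0.2, 1.0]
opening: 0.999
grasp_force: 0.0
```

move_arm([
  [[0.96, -0.94, 0], [0, 0, 0], 0],
  [[0.96, -0.94, 0], [0, 0, 0], 0],
  [[0, 0, 0], [0, 0, -0.0493], 0.5],
  [[0, 0, 0], [0, 0, -0.0493], 0.5],
  [[0, 0, 0], [0, 0, -0.0493], 0.5],
  [[0, 0, 0], [0, 0, -0.0493], 0.5],
  [[0, 0, 0], [0, 0, -0.0493], 0.5],
  [[0, 0, 0], [0, 0, -0.0493], 0.5],
  [[0, 0, 0], [0, 0, -0.0493], 0.5],
  [[0, 0, 0], [0, 0, -0.0493], 0.5],
  [[0, 0, 0], [0, 0, -0.0493], 0.5],
  [[0, 0, 0], [0, 0, -0.0493], 0.5],
  [[0, 0, 0], [0, 0, -0.0493], 0.5],
  [[0, 0, 0], [0, 0, -0.0493], 0.5],
  [[0, 0, 0], [0, 0, -0.0493], 0.5],
  [[0, 0, 0], [0, 0, -0.0493], 0.5],
  [[0, 0, 0], [0, 0, -0.0493], 0.5],
  [[0, 0, 0], [0, 0, -0.0493], 0.5],
  [[0, 0, 0], [0, 0, -0.0493], 0.5],
  [[0, 0, 0], [0, 0, -0.0493], 0.5],
])

```text
time_s: 4.53
position: [0.5968, 0.2129, 0.2225]
tcp_rot: [[-0.599, 0.8, -0.0], [0.8, 0.599, 0.0], [0.0, -0.0, -1.0]]
force: [-0.7, -0.4, -0.1]
opening: 0.503
grasp_force: 0.0
```

```bash
python3 - <<'E'
from h import *
s=capture("side");t=capture("top");save(s,"s1")
print(pinpoint(s,"keeper_knob")[:3])
st=read_state();R=np.array(st["tcp_rot"]);P=np.array(st["position"])
print(st["time_s"],P.round(4),R.round(3).tolist(),st["opening"],np.round(st["joint_positions"],1))
print("tool shift to knob, z .046, units", (R.T@(np.array([.5965,.2155,.046])-P)/.03).round(3))
E
```

```text
[{'xy': [0.4119, 0.6485], 'confidence': 0.95}, {'xy': [0.7041, 0.5098], 'confidence': 0.95}, {'xy': [0.6002, 0.7833], 'confidence': 0.7}]
4.6833 [0.5968 0.2129 0.2225] [[-0.593, 0.805, -0.0], [0.805, 0.593, 0.0], [0.0, -0.0, -1.0]] 0.5023517970378317 [  9.5  30.9  80.8   0.   68.3 -26.8]
tool shift to knob, z .046, units [0.077 0.044 5.884]
```

move_arm([
  [[0.08, 0.04, 0.84], [0, 0, 0], 0.5],
  [[0, 0, 0.84], [0, 0, 0], 0.5],
  [[0, 0, 0.84], [0, 0, 0], 0.5],
  [[0, 0, 0.84], [0, 0, 0], 0.5],
  [[0, 0, 0.84], [0, 0, 0], 0.5],
  [[0, 0, 0.84], [0, 0, 0], 0.5],
  [[0, 0, 0.84], [0, 0, 0], 0.5],
  [[0, 0, 0], [0, 0, 0], 0.5],
  [[0, 0, 0], [0, 0, 0], 0.7],
  [[0, 0, 0], [0, 0, 0], 0.8],
  [[0, 0, 0], [0, 0, 0], 0.85],
  [[0, 0, 0], [0, 0, 0], 0.9],
  [[0, 0, 0], [0, 0, 0], 0.95],
  [[0, 0, 0], [0, 0, 0], 1],
  [[0, 0, 0], [0, 0, 0], 1],
])

```text
time_s: 5.93
position: [0.5972, 0.2157, 0.0474]
tcp_rot: [[-0.595, 0.804, 0.002], [0.804, 0.595, 0.001], [-0.001, 0.002, -1.0]]
force: [-0.7, -1.1, 3.3]
opening: 0.151
grasp_force: 30.0
```

```bash
python3 - <<'E'
from h import *
st=read_state();print(np.array(st["position"]).round(4),st["opening"],st["grasp_force"],np.round(st["force"],1))
s=capture("side"); cv2.imwrite("pics/s2.png",cv2.resize(s["img"][230:350,200:360],(640,480),interpolation=2)[:,:,::-1])
E
```

```text
[0.5972 0.2157 0.0474] 0.1514777281705778 29.998915772885084 [-0.7 -1.1  3.3]
```

View pics/s2.png

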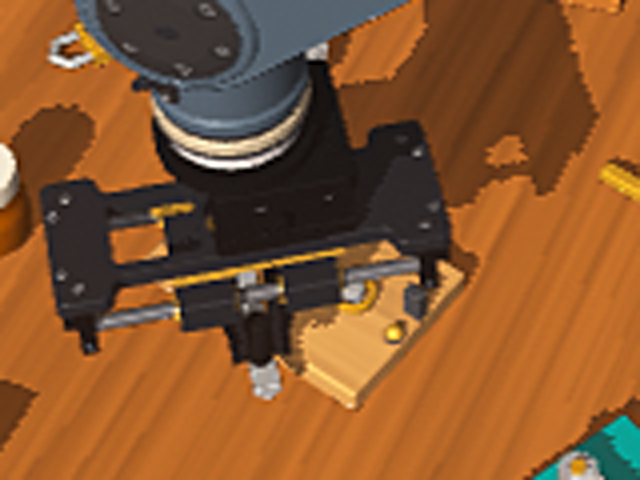

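move_arm([
  [[-0.009, -0.256, 0], [0, 0, -0.0333], 1],
  [[-0.009, -0.256, 0], [0, 0, -0.0333], 1],
  [[-0.009, -0.256, 0], [0, 0, -0.0333], 1],
  [[-0.009, -0.256, 0], [0, 0, -0.0333], 1],
  [[0, 0, 0], [0, 0, 0], 1],
])

```text
time_s: 6.4
position: [0.5753, 0.1932, 0.0474]
tcp_rot: [[-0.795, 0.607, 0.003], [0.607, 0.795, -0.0], [-0.002, 0.001, -1.0]]
force: [1.7, -0.0, 5.1]
opening: 0.152
grasp_force: 30.0
```

```bash
python3 - <<'E'
from h import *
st=read_state();P=np.array(st["position"]);d=P[:2]-[.661,.1275]
print(P.round(4),st["opening"],np.round(st["force"],1),np.linalg.norm(d),np.degrees(np.arctan2(d[1],d[0])),np.degrees(np.arctan2(*np.array(st["tcp_rot"])[[1,0],0])))
E
```

```text
[0.5753 0.1932 0.0474] 0.1515916048514655 [ 1.7 -0.   5.1] 0.10793492776007396 142.52357258000916 142.6101598651141
```

move_arm([
  [[-0.009, -0.256, 0], [0, 0, -0.0333], 1],
  [[-0.009, -0.256, 0], [0, 0, -0.0333], 1],
  [[-0.009, -0.256, 0], [0, 0, -0.0333], 1],
  [[-0.009, -0.256, 0], [0, 0, -0.0333], 1],
  [[-0.009, -0.256, 0], [0, 0, -0.0333], 1],
  [[0, -0.13, 0], [0, 0, -0.0166], 1],
  [[0, -0.13, 0], [0, 0, -0.0166], 1],
  [[0, 0, 0], [0, 0, 0], 1],
  [[0, 0, 0], [0, 0, 0], 1],
])

```text
time_s: 7.15
position: [0.5581, 0.1548, 0.0474]
tcp_rot: [[-0.971, 0.237, 0.008], [0.237, 0.972, 0.004], [-0.007, 0.006, -1.0]]
force: [3.3, 6.8, 3.2]
opening: 0.152
grasp_force: 30.0
```

```bash
cat > k.py <<'E'
from h import *
st=read_state();P=np.array(st["position"]);d=P[:2]-[.661,.1275];R=np.array(st["tcp_rot"])
print(P.round(4),round(st["opening"],3),"F tool",(R.T@st["force"]).round(1),np.linalg.norm(d),np.degrees(np.arctan2(d[1],d[0])),np.degrees(np.arctan2(R[1,0],R[0,0])))
E
python3 k.py
```

```text
[0.5581 0.1548 0.0474] 0.152 F tool [-1.6  7.4 -3.2] 0.10646158516098726 165.13535396724825 166.29304114669736
```

move_arm([
  [[0, -0.07, 0], [0, 0, 0], 1],
  [[0, -0.07, 0], [0, 0, 0], 1],
  [[0, 0, 0], [0, 0, 0], 1],
  [[0, 0, 0], [0, 0, 0], 1],
])

```text
time_s: 7.48
position: [0.558, 0.1544, 0.0475]
tcp_rot: [[-0.971, 0.239, 0.011], [0.239, 0.971, 0.009], [-0.008, 0.012, -1.0]]
force: [4.8, 19.8, 1.2]
opening: 0.153
grasp_force: 30.0
```

```bash
python3 k.py
```

```text
[0.558  0.1544 0.0475] 0.153 F tool [ 0.1 20.4 -1. ] 0.10642095157101873 165.38142247496143 166.16873809818003
```

move_arm([
  [[0, 0.08, 0], [0, 0, 0], 1],
  [[0, 0, 0], [0, 0, 0], 0.8],
  [[0, 0, 0], [0, 0, 0], 0.7],
  [[0, 0, 0], [0, 0, 0], 0.6],
  [[0, 0, 0], [0, 0, 0], 0.6],
  [[0, 0, -0.5], [0, 0, 0], 0.6],
  [[0, 0, -0.9], [0, 0, 0], 0.6],
  [[0, 0, -1], [0, 0, 0], 0.6],
  [[0, 0, -1], [0, 0, 0], 0.5],
  [[0, 0, -1], [0, 0, 0], 0.4],
  [[0, 0, -1], [0, 0, 0], 0.4],
  [[0, 0, -1], [0, 0, 0], 0.4],
])

```text
time_s: 8.48
position: [0.5531, 0.1502, 0.239]
tcp_rot: [[-0.972, 0.235, -0.002], [0.235, 0.972, -0.001], [0.002, -0.001, -1.0]]
force: [-0.7, -0.3, -0.1]
opening: 0.572
grasp_force: 0.0
```

```bash
python3 - <<'E'
from h import *
s=capture("side"); t=capture("top")
a=cv2.resize(s["img"][245:345,220:340],(480,400),interpolation=2);b=cv2.resize(t["img"][200:280,240:320],(320,400)[:1]+(400,),interpolation=2)
cv2.imwrite("pics/s3.png",np.hstack([a,b])[:,:,::-1])
for n in("keeper_knob","keeper_hinge"):
    print(n,[(np.round(np.array(d["xy"])*[640,480],1).tolist(),round(d["confidence"],2)) for d in pinpoint(s,n)])
st=read_state();print(st["position"],np.round(st["tcp_rot"],3).tolist(),np.round(st["joint_positions"],1))
E
```

```text
keeper_knob [([384.8, 379.6], 0.8), ([294.7, 293.9], 0.64), ([452.9, 244.8], 0.57), ([327.4, 155.2], 0.41)]
keeper_hinge [([415.1, 228.0], 0.87), ([344.9, 347.2], 0.83), ([256.6, 277.4], 0.81)]
[0.5538228  0.1504224  0.23843403] [[-0.972, 0.234, 0.0], [0.234, 0.972, -0.0], [-0.0, -0.0, -1.0]] [  4.1  25.2  88.5  -0.   66.2 -72.4]
```

View pics/s3.png

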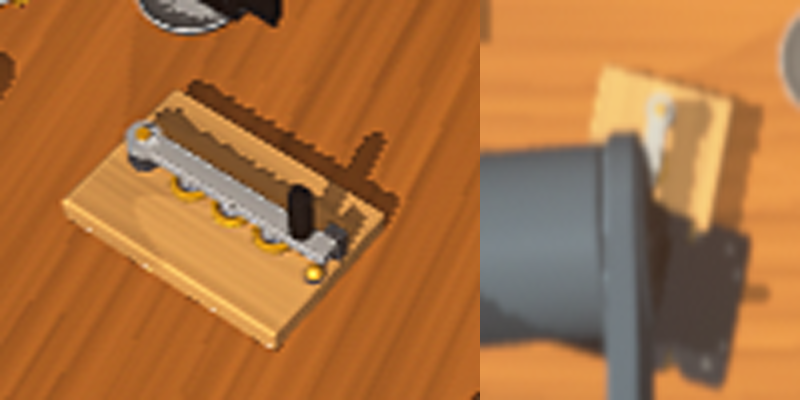

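Shut: the bar lies over all three rings against the stop, with its knob top at about (295,292) in the side view. Next I orient for the magnifier.

move_arm([
  [[0, 0, 0], [0, 0, -0.0469], 0.4],
  [[0, 0, 0], [0, 0, -0.0469], 0.4],
  [[0, 0, 0], [0, 0, -0.0469], 0.4],
  [[0, 0, 0], [0, 0, -0.0469], 0.4],
  [[0, 0, 0], [0, 0.0556, 0], 0.4],
  [[0, 0, 0], [0, 0.0556, 0], 0.4],
  [[0, 0, 0], [0, 0.0556, 0], 0.4],
  [[0, 0, 0], [0, 0, 0], 0.4],
])

```text
time_s: 9.35
position: [0.5556, 0.1504, 0.233]
tcp_rot: [[-0.925, -0.155, -0.346], [-0.146, 0.988, -0.054], [0.35, 0.0, -0.937]]
force: [1.2, -0.3, -0.8]
opening: 0.6
grasp_force: 0.0
```

```bash
cat > m.py <<'E'
from h import *
import sys
G=np.array([.513,-.165,.132])
st=read_state();R=np.array(st["tcp_rot"]);P=np.array(st["position"]);z=R[:,2]
print(st["time_s"],P.round(4),R.round(3).tolist(),round(st["opening"],3),np.round(st["joint_positions"],1),np.round(st["force"],1))
T=G+grip_point_offset*z; print("standoff",(R.T@(T-.09*z-P)/.03).round(3),"grasp",(R.T@(T-P)/.03).round(3))
E
python3 m.py
```

```text
9.35 [0.5556 0.1504 0.233 ] [[-0.925, -0.155, -0.346], [-0.146, 0.988, -0.054], [0.35, 0.0, -0.937]] 0.6 [  4.8  35.3  73.7  -1.4  91.5 -93.9] [ 1.2 -0.3 -0.8]
standoff [  1.664 -10.165   1.839] grasp [  1.664 -10.165   4.839]
```

move_arm([
  [[0.151, -0.924, 0.1], [0, 0, 0], 0.4],
  [[0.151, -0.924, 0.1], [0, 0, 0], 0.4],
  [[0.151, -0.924, 0.1], [0, 0, 0], 0.4],
  [[0.151, -0.924, 0.1], [0, 0, 0], 0.4],
  [[0.151, -0.924, 0.1], [0, 0, 0], 0.4],
  [[0.151, -0.924, 0.1], [0, 0, 0], 0.4],
  [[0.151, -0.924, 0.1], [0, 0, 0], 0.4],
  [[0.151, -0.924, 0.1], [0, 0, 0], 0.4],
  [[0.151, -0.924, 0.3], [0, 0, 0], 0.4],
  [[0.151, -0.924, 0.3], [0, 0, 0], 0.4],
  [[0.151, -0.924, 0.4], [0, 0, 0], 0.4],
  [[0, 0, 0], [0, 0, 0], 0.4],
  [[0, 0, 0], [0, 0, 0], 0.4],
])

```text
time_s: 10.43
position: [0.5351, -0.1612, 0.2026]
tcp_rot: [[-0.927, -0.153, -0.341], [-0.144, 0.988, -0.051], [0.345, 0.002, -0.939]]
force: [-0.6, 1.3, -0.4]
opening: 0.6
grasp_force: 0.0
```

```bash
python3 m.py; python3 - <<'E'
from h import *
s=capture("side"); t=capture("top")
a=cv2.resize(s["img"][130:250,280:420],(467,400),interpolation=2);b=cv2.resize(t["img"][200:300,340:420],(320,400),interpolation=2)
st=read_state();P=np.array(st["position"]);R=np.array(st["tcp_rot"])
print(proj(s,P),proj(t,P)); print(pinpoint(s,"handle")[:2],pinpoint(t,"handle")[:2])
cv2.imwrite("pics/s4.png",np.hstack([a,b])[:,:,::-1])
E
```

```text
10.4333 [ 0.5351 -0.1612  0.2026] [[-0.927, -0.153, -0.341], [-0.144, 0.988, -0.051], [0.345, 0.002, -0.939]] 0.6 [ -22.6   35.    79.5  -10.3   83.1 -118.6] [-0.6  1.3 -0.4]
standoff [-0.111 -0.019  0.09 ] grasp [-0.111 -0.019  3.09 ]
[359.45120886 156.80982974] [390.12454584 263.04618523]
[{'xy': [0.5734, 0.3725], 'confidence': 0.55}] []
```

View pics/s4.png

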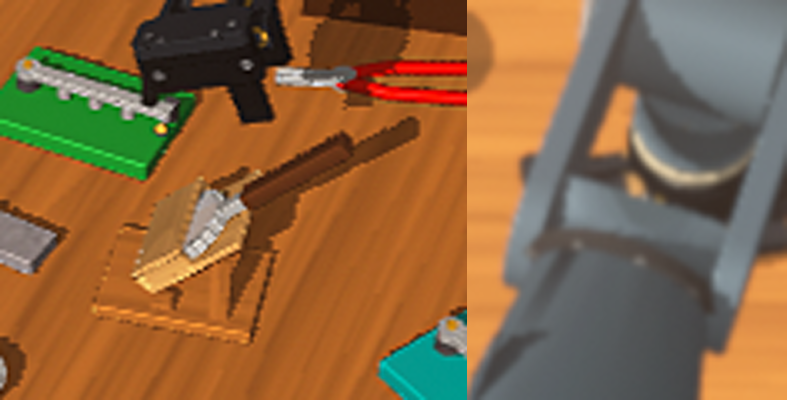

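Side crop: the open fingers hang above the handle, whose middle is at about (370,181). The handle is still seated, so I descend along the tool axis and grip.

move_arm([
  [[-0.11, -0.02, 0.6], [0, 0, 0], 0.4],
  [[0, 0, 0.6], [0, 0, 0], 0.4],
  [[0, 0, 0.6], [0, 0, 0], 0.4],
  [[0, 0, 0.6], [0, 0, 0], 0.4],
  [[0, 0, 0.4], [0, 0, 0], 0.4],
  [[0, 0, 0.29], [0, 0, 0], 0.4],
  [[0, 0, 0], [0, 0, 0], 0.4],
  [[0, 0, 0], [0, 0, 0], 0.6],
  [[0, 0, 0], [0, 0, 0], 0.7],
  [[0, 0, 0], [0, 0, 0], 0.75],
  [[0, 0, 0], [0, 0, 0], 0.8],
  [[0, 0, 0], [0, 0, 0], 0.9],
  [[0, 0, 0], [0, 0, 0], 1],
  [[0, 0, 0], [0, 0, 0], 1],
])

```text
time_s: 11.8
position: [0.5094, -0.1655, 0.1165]
tcp_rot: [[-0.928, -0.156, -0.338], [-0.147, 0.988, -0.053], [0.342, 0.0, -0.94]]
force: [-0.4, 0.1, 1.3]
opening: 0.203
grasp_force: 29.9
```

```bash
python3 m.py;  python3 - <<'E'
from h import *
st=read_state();R=np.array(st["tcp_rot"]);print(st["grasp_force"])
a=np.radians(9);u=np.array([-np.cos(a),-np.sin(a),1])/2**.5; print("pull dir tool",(R.T@u).round(3))
E
```

```text
11.8 [ 0.5094 -0.1655  0.1165] [[-0.928, -0.156, -0.338], [-0.147, 0.988, -0.053], [0.342, 0.0, -0.94]] 0.203 [ -23.8   39.4   87.1  -11.3   70.9 -117.5] [-0.4  0.1  1.3]
standoff [ 6.200e-02 -1.000e-03 -2.903e+00] grasp [ 0.062 -0.001  0.097]
29.934085090644658
pull dir tool [ 0.906 -0.    -0.423]
```

move_arm([
  [[0.136, 0, -0.063], [0, 0, 0], 1],
  [[0.136, 0, -0.063], [0, 0, 0], 1],
  [[0.136, 0, -0.063], [0, 0, 0], 1],
  [[0.136, 0, -0.063], [0, 0, 0], 1],
  [[0, 0, 0], [0, 0, 0], 1],
])

```text
time_s: 12.22
position: [0.4962, -0.1678, 0.1298]
tcp_rot: [[-0.928, -0.156, -0.338], [-0.146, 0.988, -0.054], [0.342, -0.0, -0.94]]
force: [1.0, 0.1, 0.7]
opening: 0.201
grasp_force: 29.9
```

```bash
python3 m.py;python3 - <<'E'
from h import *
s=capture("side"); print([(np.array(d["xy"])*[640,480]).round(1) for d in pinpoint(s,"magnifier")[:2]])
cv2.imwrite("pics/s5.png",cv2.resize(s["img"][130:250,280:420],(560,480),interpolation=2)[:,:,::-1])
E
```

```text
12.2167 [ 0.4962 -0.1678  0.1298] [[-0.928, -0.156, -0.338], [-0.146, 0.988, -0.054], [0.342, -0.0, -0.94]] 0.201 [ -24.5   37.6   88.5  -11.5   71.1 -118.1] [1.  0.1 0.7]
standoff [-0.509  0.005 -2.639] grasp [-0.509  0.005  0.361]
[array([337.2, 199.3])]
```

View pics/s5.png

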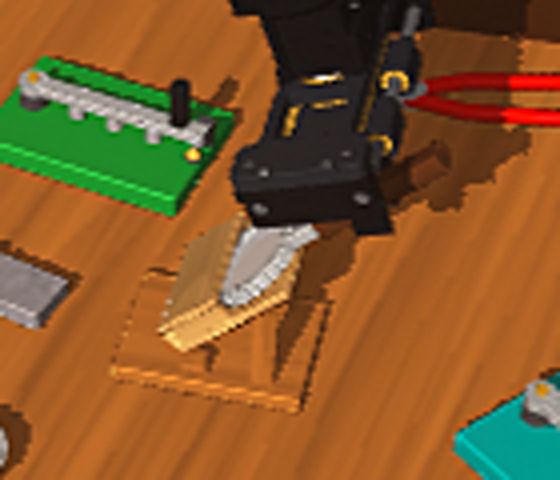

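The lens is sliding out with the handle in the grip, and the forces are tiny. I continue the draw.

move_arm([
  [[0.166, 0, -0.0775], [0, 0, 0], 1],
  [[0.166, 0, -0.0775], [0, 0, 0], 1],
  [[0.166, 0, -0.0775], [0, 0, 0], 1],
  [[0.166, 0, -0.0775], [0, 0, 0], 1],
  [[0.166, 0, -0.0775], [0, 0, 0], 1],
  [[0.166, 0, -0.0775], [0, 0, 0], 1],
  [[0.166, 0, -0.0775], [0, 0, 0], 1],
  [[0.166, 0, -0.0775], [0, 0, 0], 1],
  [[0.166, 0, -0.0775], [0, 0, 0], 1],
  [[0.166, 0, -0.0775], [0, 0, 0], 1],
  [[0, 0, -0.4], [0, 0, 0], 1],
  [[0, 0, -0.5], [0, 0, 0], 1],
  [[0, 0, -0.5], [0, 0, 0], 1],
  [[0, 0, -0.5], [0, 0, 0], 1],
  [[0, 0, 0], [0, 0, 0], 1],
])

```text
time_s: 13.57
position: [0.4785, -0.1713, 0.2236]
tcp_rot: [[-0.929, -0.157, -0.335], [-0.146, 0.988, -0.056], [0.34, -0.003, -0.94]]
force: [0.9, -0.0, -2.1]
opening: 0.204
grasp_force: 29.9
```

```bash
python3 m.py
```

```text
13.5667 [ 0.4785 -0.1713  0.2236] [[-0.929, -0.157, -0.335], [-0.146, 0.988, -0.056], [0.34, -0.003, -0.94]] 0.204 [ -25.5   29.5   86.7  -11.4   80.5 -121. ] [ 0.9 -0.  -2.1]
standoff [-2.136  0.035  0.099] grasp [-2.136  0.035  3.099]
```

move_arm([
  [[0, 0, 0], [0, -0.047, 0], 1],
  [[0, 0, 0], [0, -0.047, 0], 1],
  [[0, 0, 0], [0, -0.047, 0], 1],
  [[0, 0, 0], [0, -0.047, 0], 1],
  [[0, 0, 0], [0, -0.047, 0], 1],
  [[0, 0, 0], [0, -0.047, 0], 1],
  [[0, 0, 0], [0, -0.047, 0], 1],
  [[0, 0, 0], [0, -0.047, 0], 1],
  [[0, 0, 0], [0, 0, 0], 1],
  [[0, 0, 0], [0, 0, 0], 1],
])

```text
time_s: 14.4
position: [0.4814, -0.1661, 0.2263]
tcp_rot: [[-0.903, -0.151, 0.402], [-0.138, 0.989, 0.061], [-0.407, -0.001, -0.913]]
force: [-0.3, 0.6, -2.0]
opening: 0.205
grasp_force: 30.0
```

```bash
cat > l.py <<'E'
from h import *
st=read_state();R=np.array(st["tcp_rot"]);P=np.array(st["position"])
print(st["time_s"],P.round(4),R.round(3).tolist(),round(st["opening"],3),np.round(st["joint_positions"],1),np.round(st["force"],1))
y=R[:,1];x=np.cross(y,[0,0,1]);x/=np.linalg.norm(x)
L=P-grip_point_offset*R[:,2]+.095*x; print("lens est",L.round(4))
for z in(.20,.123): print("to mid z",z,(R.T@(np.array([.601,.1445,z])-L)/.03).round(3))
p=capture("top");q=capture("side")
for c in(p,q): print(proj(c,L).round(1),[((np.array(d["xy"])*[640,480]).round(1),round(d["confidence"],2)) for d in pinpoint(c,"magnifier")[:2]],[((np.array(d["xy"])*[640,480]).round(1),round(d["confidence"],2)) for d in pinpoint(c,"handle")[:2]])
E
python3 l.py
```

```text
14.4 [ 0.4814 -0.1661  0.2263] [[-0.903, -0.151, 0.402], [-0.138, 0.989, 0.061], [-0.407, -0.001, -0.913]] 0.205 [ -43.2   15.4  113.8   30.2   39.5 -163.6] [-0.3  0.6 -2. ]
lens est [ 0.5678 -0.1529  0.2434]
to mid z 0.2 [-1.783  9.633  2.368]
to mid z 0.123 [-0.739  9.636  4.713]
[389.3 250.1] [(array([388.4, 249.5]), 0.94)] [(array([395. , 287.5]), 0.58)]
[346.1 140.9] [(array([346.6, 140.6]), 0.79)] [(array([390.7, 146.5]), 0.68), (array([256.3, 280.3]), 0.36)]
```

move_arm([
  [[-0.17, 0.88, 0.15], [0, 0, 0], 1],
  [[-0.17, 0.88, 0.15], [0, 0, 0], 1],
  [[-0.17, 0.88, 0.15], [0, 0, 0], 1],
  [[-0.17, 0.88, 0.15], [0, 0, 0], 1],
  [[-0.17, 0.88, 0.15], [0, 0, 0], 1],
  [[-0.17, 0.88, 0.15], [0, 0, 0], 1],
  [[-0.17, 0.88, 0.15], [0, 0, 0], 1],
  [[-0.17, 0.88, 0.15], [0, 0, 0], 1],
  [[-0.17, 0.88, 0.15], [0, 0, 0], 1],
  [[-0.17, 0.88, 0.15], [0, 0, 0], 1],
  [[-0.08, 0.83, 0.4], [0, 0, 0], 1],
  [[0, 0, 0.5], [0, 0, 0], 1],
  [[0, 0, 0], [0, 0, 0], 1],
  [[0, 0, 0], [0, 0, 0], 1],
])

```text
time_s: 15.87
position: [0.5177, 0.1314, 0.1824]
tcp_rot: [[-0.902, -0.15, 0.404], [-0.138, 0.989, 0.06], [-0.409, -0.001, -0.913]]
force: [1.3, 0.4, -0.9]
opening: 0.204
grasp_force: 30.0
```

```bash
python3 l.py; python3 - <<'E'
from h import *
s=capture("side"); cv2.imwrite("pics/s6.png",cv2.resize(s["img"][200:350,210:410],(720,540),interpolation=2)[:,:,::-1])
E
```

```text
15.8667 [0.5177 0.1314 0.1824] [[-0.902, -0.15, 0.404], [-0.138, 0.989, 0.06], [-0.409, -0.001, -0.913]] 0.204 [   0.3   20.7  115.8    9.9   19.8 -107. ] [ 1.3  0.4 -0.9]
lens est [0.6041 0.1445 0.1995]
to mid z 0.2 [ 0.085  0.016 -0.056]
to mid z 0.123 [1.134 0.019 2.286]
[273.4 237.1] [(array([273.2, 234.9]), 0.79), (array([280.4, 242.5]), 0.38)] [(array([280.9, 273.1]), 0.73)]
[272.8 242.2] [(array([271.9, 242.6]), 0.76), (array([263.4, 197. ]), 0.73)] []
```

View pics/s6.png

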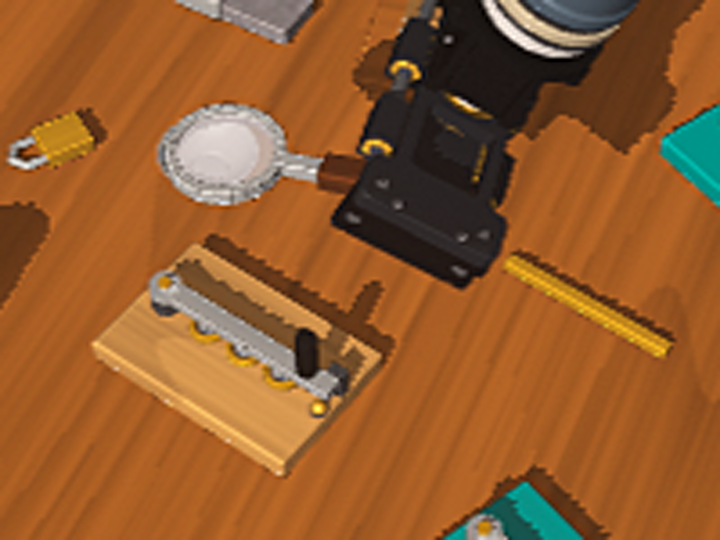

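Side crop: the lens is held level, with its centre at about (272,242), above the shut bar and rings. I descend to height.

move_arm([
  [[0.19, 0, 0.38], [0, -0.007, 0], 1],
  [[0.19, 0, 0.38], [0, 0, 0], 1],
  [[0.19, 0, 0.38], [0, 0, 0], 1],
  [[0.19, 0.02, 0.38], [0, 0, 0], 1],
  [[0.19, 0, 0.38], [0, 0, 0], 1],
  [[0.18, 0, 0.38], [0, 0, 0], 1],
  [[0, 0, 0], [0, 0, 0], 1],
  [[0, 0, 0], [0, 0, 0], 1],
  [[0, 0, 0], [0, 0, 0], 1],
  [[0, 0, 0], [0, 0, 0], 1],
])

```text
time_s: 17.05
position: [0.5169, 0.1308, 0.1088]
tcp_rot: [[-0.895, -0.148, 0.422], [-0.135, 0.989, 0.062], [-0.426, -0.002, -0.905]]
force: [-0.8, -0.4, -1.3]
opening: 0.202
grasp_force: 30.0
```

```bash
python3 l.py; python3 - <<'E'
from h import *
from scipy.spatial.transform import Rotation as Ro
s=capture("side"); img=np.ascontiguousarray(s["img"][220:340,220:380]); img=cv2.resize(img,(800,600),interpolation=2)
st=read_state();R=np.array(st["tcp_rot"]);P=np.array(st["position"])
y=R[:,1];x=np.cross(y,[0,0,1]);x/=np.linalg.norm(x);G=P-grip_point_offset*R[:,2]
for tilt,col in((0,(0,255,0)),(8,(255,0,0)),(-8,(0,0,255))):
    q=Ro.from_rotvec(np.radians(tilt)*y).as_matrix();X=q@x;c=G+.095*X;n=np.cross(X,y)
    pts=[(proj(s,c+n*.005*np.sign(n[2])+.033*(np.cos(a)*X+np.sin(a)*y))-[220,220])*5 for a in np.linspace(0,6.28,60)]
    cv2.polylines(img,[np.array(pts).round().astype(np.int32)],True,col,1)
cv2.imwrite("pics/s7.png",img[:,:,::-1])
E
```

```text
17.05 [0.5169 0.1308 0.1088] [[-0.895, -0.148, 0.422], [-0.135, 0.989, 0.062], [-0.426, -0.002, -0.905]] 0.202 [ 1.000e-01  3.020e+01  1.204e+02  3.860e+01  5.600e+00 -1.361e+02] [-0.8 -0.4 -1.3]
lens est [0.603  0.1437 0.1257]
to mid z 0.2 [-1.     0.03  -2.266]
to mid z 0.123 [0.094 0.035 0.056]
[276.4 239.5] [(array([279.3, 239.6]), 0.71)] [(array([281.1, 276.3]), 0.58)]
[275.4 266.1] [(array([275.4, 266.8]), 0.88)] [(array([319.7, 274. ]), 0.6)]
```

View pics/s7.png

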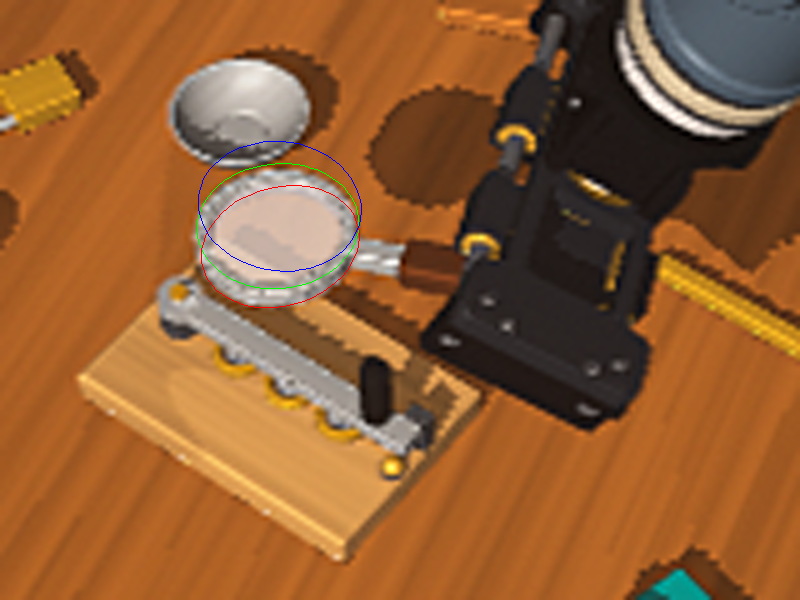

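The lens outline matches the level (green) ellipse over the middle ring, with the bar shut and the rings on their posts. After a short hold I hand in.

move_arm([
  [[0, 0, 0], [0, 0, 0], 1],
  [[0, 0, 0], [0, 0, 0], 1],
  [[0, 0, 0], [0, 0, 0], 1],
  [[0, 0, 0], [0, 0, 0], 1],
  [[0, 0, 0], [0, 0, 0], 1],
  [[0, 0, 0], [0, 0, 0], 1],
])

```text
time_s: 17.9
position: [0.5161, 0.1309, 0.1078]
tcp_rot: [[-0.895, -0.148, 0.42], [-0.135, 0.989, 0.062], [-0.424, -0.001, -0.906]]
force: [-0.2, -0.5, -1.2]
opening: 0.202
grasp_force: 30.0
```

```bash
python3 -c "
from h import *
st=read_state();print(np.array(st['position']).round(4),np.abs(st['qvel']).max(),np.round(st['joint_positions'],1))
print(hand_in())"
```

```text
[0.5161 0.1309 0.1078] 0.11749983077393902 [   0.2   30.3  120.5   38.7    5.6 -136.2]
the job is handed in; nothing more can be done
None
```

I swung the keeper bar shut against its stop, then drew out the magnifier. It is held still and level over the middle ring, about 10 cm above the rings, and the job was handed in at about 18 s; no verdict came back.

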